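Centre a ball stand on its display plinth

ROBOT

A 6-joint arm with a two-finger parallel gripper is mounted at the origin on a cart in front of the work surface, level with it; the furniture and walls round the work are solid. World frame = base frame: x ahead of the robot, y to its left, z up, the work surface at z = 0. Lengths are in m, angles in degrees, forces in N, time in s.
With the tool pointing down it reaches from about 0.4 to 0.825 m from the base axis. Payload 7 kg.
Tool frame: the origin (TCP) lies on the centre line of the jaws, within the pads' length; the fingertips stand r.tip_reach ahead of it and the grasp point (between the pads) is the TCP (r.tip_reach is the distance from the TCP to the fingertips, in m); z points along the fingers, y is the line along which they close (so a half turn about z gives the same grasp; the last joint's range is limited). The gripper opens to 88 mm and grips with 3 to 60 N. Pads are 19 mm wide; open, the fingers measure 130 mm over their backs; the gripper's body (78 mm by 193 mm) begins 47 mm behind the grasp point.
Start: joints at [-52.878, 20.546, 0.682, 0, -70.136, -16.507], TCP at [0.238, -0.632, 0.246] pointing down, gripper open.
Joint ranges: [-176.03, 176.03], [-82.01, 121.73], [-58.28, 71.71], [-173.87, 95.51], [-174.79, -0.11], [-173.66, 173.66]. Speed limits (degrees/s): [136.94, 136.94, 172.46, 180, 180, 180].

INTERFACE

Orientations are given as [roll, pitch, yaw] about the fixed x, y, z axes, in that order (R = Rz(yaw) Ry(pitch) Rx(roll)).
In Python, from plant import sensors, cams, r gives the robot as it stands.
- The arm moves only by the tool drive_tool, never from a script. Its argument "rows" is a list of rows, each an object of numbers: "fingers": the gripper's target within -1 to 1 (fully open at 1, half-way at 0, shut at -1); "x", "y", "z": the shift along the tool's x, y, z in m; "spin": the turn about the tool's z in rad. A call has 1 to 10 rows; each row is the pose to reach, as a shift and turn from the pose commanded when the call began, along the tool's axes at that moment; what a row does not reach only later rows make up. A row lasts 1/8 s, in which the tool goes at most 62.5 mm and 10.7 degrees, less where a joint would pass 70% of its speed; a pose out of reach is approached as far as the arm can. A call with a gripper value outside its range is refused whole. The fingers move at their own pace and stop on an object; "newtons" is the grip in N (left out, the last holds). Time passes only in rows, so rows that repeat a pose let the fingers close. It gives the time, the measured TCP pose, the force, the opening and the grip force at its end, in the units of the state.
- sensors.get_state(): the state, without advancing time (a new reading comes with each control period).
- cams.capture(name): name is "scene" or "top"; returns a dict with "pixels" (384x512x3 uint8, red, green, blue), "intrinsics" (3x3 intrinsics, pixels), "eye" and "orientation" of the camera in the world. Camera axes: x right, y up, looking along -z (the intrinsics and any distortion apply to the point x, -y, -z); pixel columns grow to the right and rows downward; lengths in m; the calibration is good to about 2 mm. A picture is of the moment at which its call begins. There is no depth.
- r.close_job(): hands the job in; it is judged then, once.
The state is a dict: "time_s": time; "joints": joint angles; "qd": joint speeds; "joint_torque": joint torques, N m; "tcp_pos": TCP position; "eef_rot": TCP orientation; "contact_force": force on the tool from outside, world axes, zero at the start; "moment": the same for the moment, N m; "gripper_width": finger opening in m; "gripper_force": force on a finger pad.
Only numpy, scipy, OpenCV 4.12 (cv2) and the standard library are available. Lean on these libraries where they do the work, as an engineer would, in place of code of your own. Each camera call takes 0.05 s, during which the arm holds its last target. There are 200 camera calls.

TASK

The small brass stand with the polished stone ball was put down off-centre on its round wooden plinth. With closed fingertips, lightly nudge the stand's wide brass foot from the side, as often as needed, until the whole foot stands inside the inlaid brass ring with the ball still resting in its cup; then take the hand away. Only push: do not grasp, lift or tip the stand, do not touch the ball (it lies loose and falls out if the stand is knocked), and leave the other things on the bench where they are.

Things in the scene. Friction and masses are not known exactly. Their poses are not given: they have to be found in the camera images.
- plinth_top (a point): centre of the flat top of the fixed round dark wooden plinth, 50 mm above the bench, top 105 mm in diameter (lowest 10 mm flares to 116 mm). A thin brass ring is inlaid flush in the top, concentric: inner diameter 58, outer 64 mm. z up; its yaw means nothing. The foot is inside the ring when stand_foot is within 7 mm of this point horizontally.
- stand_foot (a point): centre of the underside of the loose round brass stand (z up), at first 20 to 33 mm off the plinth's centre in any direction. Sole 30 mm in diameter, 0 to 5 mm high; above it the foot, an upright-sided disc 44 mm in diameter, 5 to 13 mm high: push here. Then a 12 mm stem and a 20 mm cup up to 27 mm. About 0.12 kg; slides at 1 to 2 N, stays where left, tips if pushed high.
- stand_cup (a point): point on the stand's axis, 41.3 mm above its underside, where the centre of the ball is while it rests in the cup. A push on the foot at a few cm/s is gentle enough (under 5 N); a knock or a pinch of the fingers is not.
- ball: polished pale marble ball, 32 mm in diameter, 46 g; origin at its centre. Rests loose on the rim of the cup, its top 57.3 mm above the plinth; rolls out if the stand is jerked or tipped. It reaches out less far than the foot (16 against 22 mm radius), so an upright finger pushing the foot clears it by 6 mm.
- tin_small: bystander: open grey tin, 71 mm in diameter, 78 mm high; origin at the centre of its underside
- oxide_pot: bystander: small white pot with dark green lid, 53 mm in diameter, 65 mm high; origin at the centre of its underside
- tape_roll: bystander: roll of brown tape lying flat, 91 mm in diameter, 24 mm high; origin at the centre of its underside
- stone_3: bystander: reddish brown rough stone, 44x60x42 mm; origin at the centre of its underside
- brush_flat: bystander: flat paint brush lying on the bench, 36x190x14 mm; origin at the centre of its underside
- slab_agate_a: bystander: flat banded orange agate slice, 65x86x6 mm; origin at the centre of its underside

How it is judged:
By the outcome, as a careful person would: the job done as asked, in the order asked, and still so for the second after the job is handed in, with the robot touching nothing.
It also fails if it takes over 40 s, if anything falls off the work surface, if the arm or the gripper's body presses on something with over 40 N, if the wrist force passes 120 N, or if a joint passes its speed limit or range.

## Working session

There is one attempt and no reset: what is moved stays moved. The work goes in short steps, Python scripts to look and compute and a tool call to move; the robot and the scene stay as the last step left them, time stands still between calls to the robot, and variables do not carry over. Pictures are saved under pics/ and viewed, at most 10 in all, crops included, and the job is handed in when it is done.

Besides the shell and the picture viewer there is one more tool, called after "Call:" by a JSON object that holds its "api" and its "payload", one argument or row to a line. drive_tool: Moves the arm, as the interface text tells. Its arguments: {"type":"object","properties":{"rows":{"type":"array"},"newtons":{"type":"number"}},"required":["rows"]}

```bash
mkdir -p pics; ls; python3 - <<'E'
from plant import sensors,cams,r
import cv2,numpy as np
for n in ("scene","top"):
    c=cams.capture(n); cv2.imwrite(f"pics/{n}0.png",c["pixels"][:,:,::-1])
    np.savez(f"{n}0.npz",**{k:np.array(v) for k,v in c.items()})
    print(n,c.keys(),c["intrinsics"],c["eye"],c["orientation"])
print(sensors.get_state(),r.tip_reach)
E
```

```text
pics
scene dict_keys(['pixels', 'intrinsics', 'eye', 'orientation']) [[478.90909075   0.         260.96011556]
 [  0.         478.90909075 188.42926434]
 [  0.           0.           1.        ]] [-0.48668508 -0.80372079  1.06449212] [ 51.81314345   0.52466981 -56.77394942]
top dict_keys(['pixels', 'intrinsics', 'eye', 'orientation']) [[372.64757854   0.         256.58331541]
 [  0.         372.64757854 190.81878777]
 [  0.           0.           1.        ]] [ 0.43033546 -0.14047689  1.12940851] [  5.29524936   0.45176461 -89.8911996 ]
{'time_s': 0.1, 'joints': array([-5.28784915e+01,  2.05888013e+01,  6.38537148e-01, -1.92027037e-02,
       -7.01368241e+01, -1.65081289e+01]), 'qd': array([-0.03012294, -0.14332586,  0.24840753,  0.08838199,  0.02355081,
       -0.05590507]), 'joint_torque': array([-3.96663047e-03, -5.84161198e+01,  2.93751150e+01,  7.01563954e+00,
        1.01471512e-02, -5.32426498e-05]), 'tcp_pos': array([ 0.23748705, -0.63139061,  0.24469147]), 'eef_rot': array([ 1.79911372e+02, -7.44024032e-03, -1.59393153e+02]), 'contact_force': array([ 0.26063477, -0.61083351,  0.13603652]), 'moment': array([-0.03702196, -0.05122769, -0.02718687]), 'gripper_force': 0.0, 'gripper_width': 0.08714157286930069} 0.019
```

View pics/scene0.png

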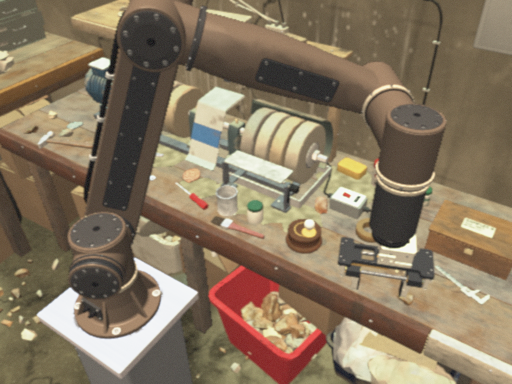

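View pics/top0.png

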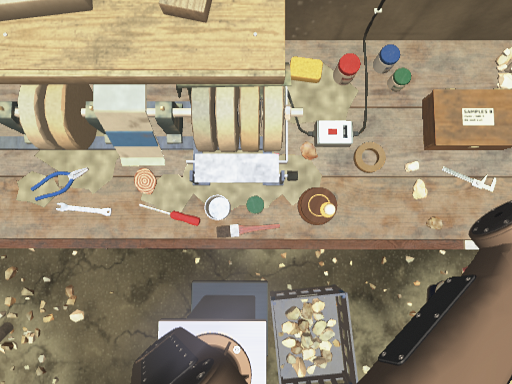

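The plinth is at about (318,206) in top and (305,236) in scene, with the ball at about (328,210) in top. The pot is to its left and the tape roll behind it to the right. I'll enlarge that area.

```bash
cat > h.py <<'E'
import numpy as np,cv2
from scipy.spatial.transform import Rotation as R
def ray(c,u,v):
    K=c["intrinsics"]; d=np.array([(u-K[0,2])/K[0,0],-(v-K[1,2])/K[1,1],-1])
    return np.array(c["eye"]),R.from_euler("xyz",c["orientation"],degrees=True).as_matrix()@d
def onz(c,u,v,z):
    o,d=ray(c,u,v); return o+d*(z-o[2])/d[2]
def proj(c,p):
    q=R.from_euler("xyz",c["orientation"],degrees=True).as_matrix().T@(np.array(p)-c["eye"])
    K=c["intrinsics"]; return np.array([K[0,2]+K[0,0]*q[0]/-q[2],K[1,2]+K[1,1]*q[1]/q[2]])
def crop(c,u,v,h,s):
    return cv2.resize(c["pixels"][v-h:v+h,u-h:u+h,::-1],None,fx=s,fy=s,interpolation=cv2.INTER_CUBIC)
def two(a,b):
    (o,d),(p,e)=a,b; t=np.linalg.lstsq(np.c_[d,-e],p-o,rcond=None)[0]
    return (o+d*t[0]+p+e*t[1])/2, np.linalg.norm(o+d*t[0]-p-e*t[1])
E
python3 - <<'E'
from h import *
s=dict(np.load("scene0.npz"));t=dict(np.load("top0.npz"))
cv2.imwrite("pics/c0.png",np.hstack([crop(t,318,206,30,6.6),crop(s,305,236,30,6.6)]))
print(onz(t,318,206,.05),onz(s,305,232,.05))
E
```

```text
[ 0.48644469 -0.30962907  0.05      ] [ 0.47906794 -0.32152328  0.05      ]
```

View pics/c0.png

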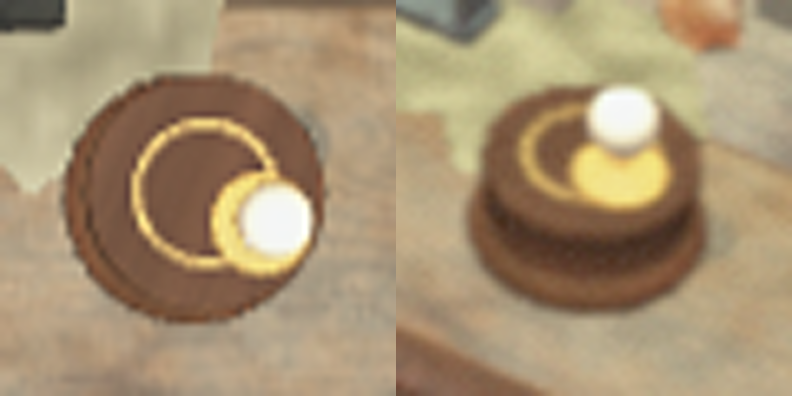

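The crop shows the ring centred at about (207,193) in crop pixels and the ball at (277,221), with the foot below it and to the left. In the scene crop the ball is at (227,118). Next I'll measure these with masks.

```bash
cat >> h.py <<'E'
def white(c,u,v,h=14):
    a=c["pixels"][v-h:v+h,u-h:u+h]; m=((a.min(2)>195)).astype(np.uint8)
    n,l,st,ce=cv2.connectedComponentsWithStats(m); k=1+np.argmax(st[1:,4])
    return ce[k]+[u-h,v-h],st[k]
def brass(c,u,v,h=20):
    a=c["pixels"][v-h:v+h,u-h:u+h]; q=cv2.cvtColor(a,cv2.COLOR_RGB2HSV)
    m=(q[...,0]>14)&(q[...,0]<30)&(q[...,1]>90)&(q[...,2]>170)
    y,x=np.nonzero(m); return np.c_[x+u-h,y+v-h]
def circ(p):
    s=np.linalg.lstsq(np.c_[2*p,np.ones(len(p))],(p**2).sum(1),rcond=None)[0]
    return s[:2],np.sqrt(s[2]+s[:2]@s[:2])
def ball(t,s,ut,us):
    a,sa=white(t,*ut);b,sb=white(s,*us); print("ball px",a,sa,b,sb)
    print("tri",two(ray(t,*a),ray(s,*b)),"onz",onz(t,*a,.0913),onz(s,*b,.0913))
E
python3 - <<'E'
from h import *
s=dict(np.load("scene0.npz"));t=dict(np.load("top0.npz"))
ball(t,s,(330,209),(309,224))
for c,u,v in((t,319,205),(s,304,228)):
    P=np.array([onz(c,*p,.05)[:2] for p in brass(c,u,v)])
    bz=onz(c,*white(c,*((330,209) if c is t else (309,224)))[0],.0913)[:2]
    # ring only: away from the foot
    for rr in (.027,.03,.034):
        Q=P[np.linalg.norm(P-bz,axis=1)>rr]
        print(rr,len(P),len(Q),circ(Q))
    # foot: brass outline bottom, plane .063
    F=np.array([onz(c,*p,.063)[:2] for p in brass(c,u,v)])
    F=F[np.linalg.norm(F-bz,axis=1)<.026]
    h=cv2.convexHull((F*1e4).astype(np.float32))[:,0]/1e4; h=h[np.linalg.norm(h-bz,axis=1)>.019]; print("foot hull",circ(h),len(h))
E
```

```text
ball px [329.44444444 209.16049383] [ 9 10 10 10 81] [308.87931034 222.84482759] [10  9  9  8 58]
tri (array([ 0.47544093, -0.33399083,  0.09672531]), np.float64(0.00043513823727250563)) onz [ 0.47555189 -0.33482449  0.0913    ] [ 0.48099712 -0.33151478  0.0913    ]
0.027 168 73 (array([ 0.49010571, -0.31202929]), np.float64(0.030628812018661626))
0.03 168 68 (array([ 0.49016521, -0.31189245]), np.float64(0.03054060801708024))
0.034 168 64 (array([ 0.49031639, -0.31176719]), np.float64(0.03041737552736101))
foot hull (array([ 0.47663918, -0.33383373]), np.float64(0.022236031025648927)) 16
0.027 186 60 (array([ 0.53011716, -0.31021754]), np.float64(0.0574819972399907))
0.03 186 55 (array([ 0.53025194, -0.3130593 ]), np.float64(0.058345646268274994))
0.034 186 51 (array([ 0.53116595, -0.31356154]), np.float64(0.05823883066574185))
foot hull (array([ 0.47842754, -0.33298717]), np.float64(0.022531129953479744)) 12
```

Measured from the top view:

| Item | Position / size |
|---|---|
| Ring centre | (0.490, -0.312), radius 30.5 mm (expected) |
| Foot centre | (0.4766, -0.3338), radius 22.2 mm (expected) |
| Offset | 26 mm |
| Push heading | 57.8° |

I'll go to a point 55 mm behind the foot, staying high, turn to yaw -122°, and close the fingers.

Call:
{"api": "drive_tool", "payload": {
  "rows": [
    {"fingers":-1,"x":-0.03,"y":0.017,"z":0,"spin":-0.08},
    {"fingers":-1,"x":-0.07,"y":0.04,"z":0,"spin":-0.2},
    {"fingers":-1,"x":-0.115,"y":0.065,"z":0.01,"spin":-0.33},
    {"fingers":-1,"x":-0.16,"y":0.091,"z":0.02,"spin":-0.46},
    {"fingers":-1,"x":-0.205,"y":0.116,"z":0.03,"spin":-0.58},
    {"fingers":-1,"x":-0.245,"y":0.139,"z":0.04,"spin":-0.65},
    {"fingers":-1,"x":-0.272,"y":0.154,"z":0.04,"spin":-0.65},
    {"fingers":-1,"x":-0.285,"y":0.161,"z":0.04,"spin":-0.65},
    {"fingers":-1,"x":-0.285,"y":0.161,"z":0.04,"spin":-0.65},
    {"fingers":-1,"x":-0.285,"y":0.161,"z":0.04,"spin":-0.65}
  ],
  "newtons": 5
}}

```text
time_s: 1.35
tcp_pos: [0.4472, -0.3813, 0.2055]
eef_rot: [180.0, -0.0, -122.2]
contact_force: [-0.3, -0.8, -0.4]
gripper_width: 0.0007
gripper_force: 0.0
```

Call:
{"api": "drive_tool", "payload": {
  "rows": [
    {"z":0.015,"fingers":-1},
    {"z":0.04,"fingers":-1},
    {"z":0.07,"fingers":-1},
    {"z":0.098,"fingers":-1},
    {"z":0.118,"fingers":-1},
    {"z":0.127,"fingers":-1},
    {"z":0.1295,"fingers":-1},
    {"z":0.1295,"x":-0.005,"fingers":-1},
    {"z":0.1295,"x":-0.01,"fingers":-1},
    {"z":0.1295,"x":-0.01,"fingers":-1}
  ]
}}

```text
invalid input
```

```bash
cat > look.py <<'E'
import sys
from h import *
from plant import sensors,cams
n=sys.argv[1]
t=cams.capture("top");s=cams.capture("scene")
cv2.imwrite(f"pics/{n}.png",np.hstack([crop(t,318,206,34,5.8),crop(s,305,232,34,5.8)]))
print(np.round(sensors.get_state()["tcp_pos"],4))
E
python3 look.py c1
```

```text
[ 0.447  -0.3814  0.2055]
```

View pics/c1.png

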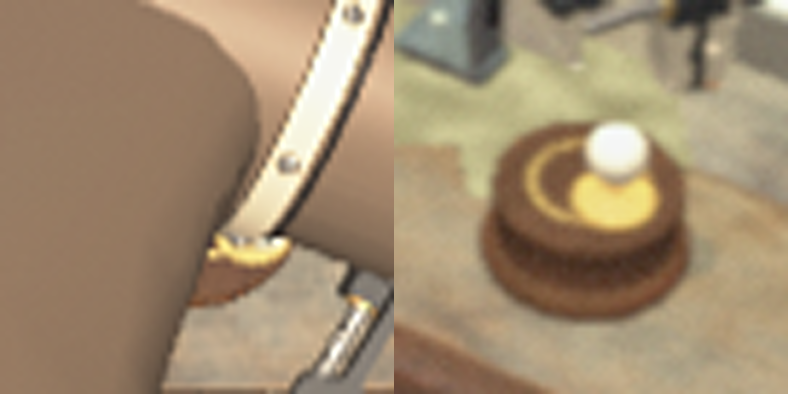

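The move was refused, probably because each row needs every key. The arm covers the stand in the top view, but the scene view shows it clearly with the ball seated at crop (222,151). I'll resend with all keys.

Call:
{"api": "drive_tool", "payload": {
  "rows": [
    {"x":0,"y":0,"z":0.015,"spin":0,"fingers":-1},
    {"x":0,"y":0,"z":0.04,"spin":0,"fingers":-1},
    {"x":0,"y":0,"z":0.07,"spin":0,"fingers":-1},
    {"x":0,"y":0,"z":0.098,"spin":0,"fingers":-1},
    {"x":0,"y":0,"z":0.118,"spin":0,"fingers":-1},
    {"x":0,"y":0,"z":0.127,"spin":0,"fingers":-1},
    {"x":0,"y":0,"z":0.1295,"spin":0,"fingers":-1},
    {"x":-0.005,"y":0,"z":0.1295,"spin":0,"fingers":-1},
    {"x":-0.01,"y":0,"z":0.1295,"spin":0,"fingers":-1},
    {"x":-0.01,"y":0,"z":0.1295,"spin":0,"fingers":-1}
  ],
  "newtons": 5
}}

```text
time_s: 2.7
tcp_pos: [0.4537, -0.372, 0.0767]
eef_rot: [-179.9, 0.0, -122.1]
contact_force: [-0.9, 0.1, 0.1]
gripper_width: 0.0005
gripper_force: 0.0
```

```bash
python3 look.py c2
```

```text
[ 0.4533 -0.3721  0.0765]
```

View pics/c2.png

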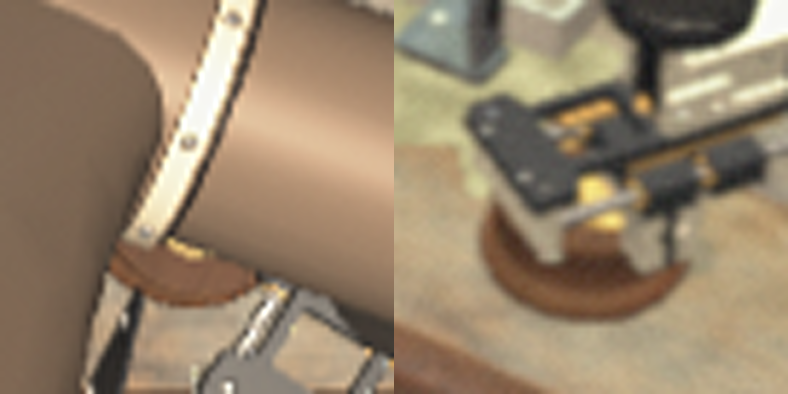

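The scene crop shows the gripper in front of the stand, but the fingertip shape is unclear: grey parts at (545,235) and (650,250) with brass and brown between. I'll take a closer crop.

```bash
python3 - <<'E'
from h import *
from plant import cams
s=cams.capture("scene"); cv2.imwrite("pics/c3.png",crop(s,310,235,26,11.5))
for n,p in dict(tipc=(.4533,-.3721,.0575),tcp=(.4533,-.3721,.0765),tipL=(.4533-.846*.021,-.3721+.533*.021,.0575),tipR=(.4533+.846*.021,-.3721-.533*.021,.0575),bodyc=(.4533,-.3721,.1235),foot=(.4766,-.3338,.063)).items(): print(n,(proj(s,p)-[284,209])*11.5)
E
```

```text
tipc [365.5932981  373.91248825]
tcp [370.15403747 320.81295184]
tipL [294.46539556 398.29747329]
tipR [436.05057145 349.75741695]
bodyc [381.76827497 185.59131879]
foot [280.04580452 251.31110605]
```

View pics/c3.png

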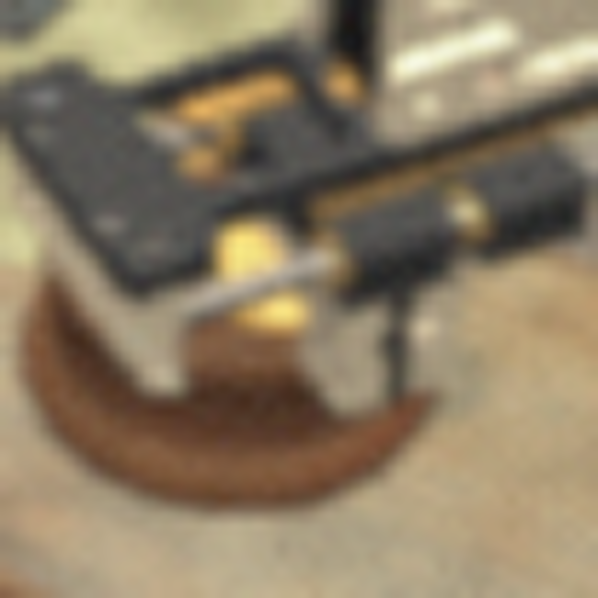

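The pieces at crop (300–430, 330–410) are the closed tips, matching the projected position (366,374). The left plate is the gripper body, above ball height. Contact should come after about 13 mm more, so I'll push slowly.

Call:
{"api": "drive_tool", "payload": {
  "rows": [
    {"x":-0.003,"y":0,"z":0,"spin":0,"fingers":-1},
    {"x":-0.006,"y":0,"z":0,"spin":0,"fingers":-1},
    {"x":-0.009,"y":0,"z":0,"spin":0,"fingers":-1},
    {"x":-0.011,"y":0,"z":0,"spin":0,"fingers":-1},
    {"x":-0.013,"y":0,"z":0,"spin":0,"fingers":-1},
    {"x":-0.015,"y":0,"z":0,"spin":0,"fingers":-1},
    {"x":-0.017,"y":0,"z":0,"spin":0,"fingers":-1},
    {"x":-0.019,"y":0,"z":0,"spin":0,"fingers":-1},
    {"x":-0.021,"y":0,"z":0,"spin":0,"fingers":-1},
    {"x":-0.023,"y":0,"z":0,"spin":0,"fingers":-1}
  ],
  "newtons": 5
}}

```text
time_s: 4.1
tcp_pos: [0.4653, -0.3527, 0.0761]
eef_rot: [-180.0, -0.0, -122.1]
contact_force: [-0.3, -1.0, 0.2]
gripper_width: 0.0006
gripper_force: 0.5
```

Call:
{"api": "drive_tool", "payload": {
  "rows": [
    {"x":-0.002,"y":0,"z":0,"spin":0,"fingers":-1},
    {"x":-0.004,"y":0,"z":0,"spin":0,"fingers":-1},
    {"x":-0.006,"y":0,"z":0,"spin":0,"fingers":-1},
    {"x":-0.008,"y":0,"z":0,"spin":0,"fingers":-1},
    {"x":-0.01,"y":0,"z":0,"spin":0,"fingers":-1},
    {"x":-0.012,"y":0,"z":0,"spin":0,"fingers":-1},
    {"x":-0.014,"y":0,"z":0,"spin":0,"fingers":-1},
    {"x":-0.015,"y":0,"z":0,"spin":0,"fingers":-1},
    {"x":-0.015,"y":0,"z":0,"spin":0,"fingers":-1}
  ],
  "newtons": 5
}}

```text
time_s: 5.22
tcp_pos: [0.4733, -0.34, 0.076]
eef_rot: [180.0, 0.0, -122.1]
contact_force: [-0.6, -0.2, 0.3]
gripper_width: 0.0004
gripper_force: 0.3
```

Call:
{"api": "drive_tool", "payload": {
  "rows": [
    {"x":0.003,"y":0,"z":0,"spin":0,"fingers":-1},
    {"x":0.01,"y":0,"z":0,"spin":0,"fingers":-1},
    {"x":0.02,"y":0,"z":0,"spin":0,"fingers":-1},
    {"x":0.035,"y":0,"z":0,"spin":0,"fingers":-1},
    {"x":0.045,"y":0,"z":0,"spin":0,"fingers":-1},
    {"x":0.05,"y":0,"z":-0.03,"spin":0,"fingers":-1},
    {"x":0.05,"y":0,"z":-0.08,"spin":0,"fingers":-1},
    {"x":0.06,"y":0,"z":-0.13,"spin":0,"fingers":-1},
    {"x":0.1,"y":0,"z":-0.15,"spin":0,"fingers":-1},
    {"x":0.15,"y":0,"z":-0.15,"spin":0,"fingers":-1}
  ],
  "newtons": 5
}}

```text
time_s: 6.48
tcp_pos: [0.3937, -0.4686, 0.2289]
eef_rot: [-179.7, -0.0, -122.0]
contact_force: [0.6, 0.0, -0.4]
gripper_width: 0.0005
gripper_force: 0.0
```

Call:
{"api": "drive_tool", "payload": {
  "rows": [
    {"x":0.05,"y":0,"z":0,"spin":0,"fingers":-1},
    {"x":0.1,"y":0,"z":0,"spin":0,"fingers":-1},
    {"x":0.14,"y":0,"z":0,"spin":0,"fingers":-1},
    {"x":0.17,"y":0.0,"z":0,"spin":0,"fingers":-1},
    {"x":0.18,"y":0,"z":0,"spin":0,"fingers":-1},
    {"x":0.18,"y":0,"z":0,"spin":0,"fingers":-1}
  ],
  "newtons": 5
}}

```text
time_s: 7.22
tcp_pos: [0.297, -0.6197, 0.2256]
eef_rot: [180.0, 0.0, -122.2]
contact_force: [0.2, -0.1, -0.3]
gripper_width: 0.0
gripper_force: 0.0
```

```bash
python3 look.py c4
```

```text
[ 0.298  -0.619   0.2261]
```

View pics/c4.png

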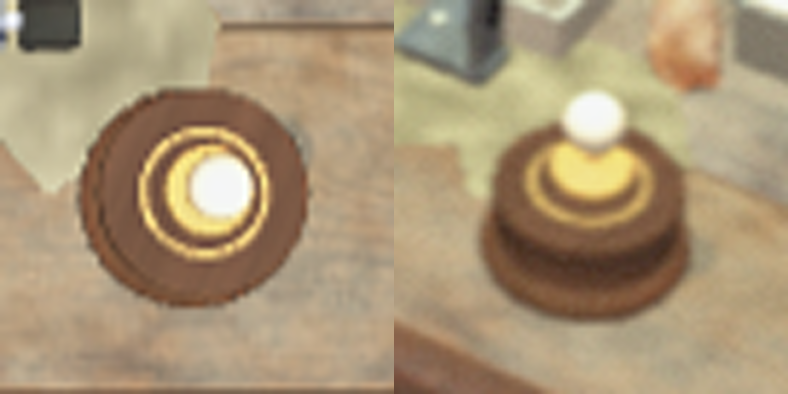

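The stand is now inside the ring with the ball seated: in the top crop the ring is at (205,193), the foot at about (210,190) and the ball at (221,187). I'll measure how far off centre it is.

```bash
python3 - <<'E'
from h import *
from plant import cams
t=cams.capture("top");s=cams.capture("scene")
b=white(t,322,204)[0]; print("ball",onz(t,*b,.0913),onz(s,*white(s,305,219)[0],.0913))
c=np.array([.4902,-.3119])
p=brass(t,319,205); P=np.array([onz(t,*q,.05)[:2] for q in p])
for _ in range(3):
    d=np.linalg.norm(P-c,axis=1); rc=circ(P[(d>.0275)&(d<.034)]); c=rc[0]
print("ring",rc)
F=np.array([onz(t,*q,.063)[:2] for q in p]); m=np.linalg.norm(P-c,axis=1)<.0265
h=cv2.convexHull((F[m]*1e4).astype(np.float32))[:,0]/1e4
bz=onz(t,*b,.0913)[:2]; h=h[np.linalg.norm(h-bz,axis=1)>.017]
print("foot",circ(h),len(h),(circ(h)[0]-c)*1e3,"ball off",(bz-c)*1e3)
E
```

```text
ball [ 0.4906082  -0.31330203  0.0913    ] [ 0.49584587 -0.30993999  0.0913    ]
ring (array([ 0.48996098, -0.31190339]), np.float64(0.030736071555328957))
foot (array([ 0.49061265, -0.31218576]), np.float64(0.02179858113913125)) 17 [ 0.65166756 -0.28236392] ball off [ 0.64722342 -1.39863422]
```

The foot is about 1 mm off centre against a 7 mm limit, the ball is seated and the hand is clear, so I'm handing in.

```bash
python3 -c "
from plant import r
print(r.close_job())"
```

```text
the job is handed in; nothing more can be done
None
```

The job is handed in: the stand's foot is about 1 mm off the ring's centre (limit 7 mm), the ball is still in its cup, and the hand is clear, after about 7 s of the 40 s allowed.

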